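# Creep the full drinks dispenser home under the glass shelf

## Task

Creep the heavy drinks dispenser back under the glass shelf, pushing the bare left and right ends of its tap face in turn, until you feel it fully home: both rubber plungers behind it pressed right in, and the dispenser standing square to the shelf and about in the middle between the posts. Go gently and in small turns: never let it slew more than about 15 degrees, do not ram it, tip it or press on its tap and drip tray, do not knock the shelf, and leave the mug, the sugar jar and the saucers where they are.

Things in the scene. Friction and masses are not known exactly. Their poses are not given: they have to be found in the camera images.
- dispenser: loose steel drinks dispenser, flat-based block 130 mm deep (its x), 200 wide (y), 140 tall, 1.5 to 2.3 kg; origin under its middle, x from the tap face (on the robot's right) to the plain back, z up. The tap face is bare only 54 to 100 mm left and right of its middle. Pushed at one end, 50 to 60 mm up, it turns about a point some 55 mm beyond its middle (varies); it stays where left.
- tapunit: black tap and drip tray fixed to the middle of the dispenser's tap face, not to be pressed; origin at the face's lower edge, axes as the dispenser. 108 mm wide; back plate up to 106 mm high; tray stands out 45 mm, up to 19 mm high; tap stands out 39 mm, 18 mm wide, up to 97 mm high.
- station: fixed glass shelf, 340 mm wide, 220 deep, 8 thick, underside 200 mm above the cloth, on posts (x 185 mm, y +-155 mm). Origin on the cloth below the middle of its front edge; x points in under it (the way to push, roughly world +y), y is left of that. At the end the tap face is 28 to 52 mm in from that edge: lean the tool about 40 degrees, fingertips forward; an upright gripper does not fit.
- plunger_left (a joint): left rubber plunger, 26 mm thick, 55 mm up, at station y = +65 mm, in a fixed black bar behind the dispenser. 0 = out, 0.012 m = fully in; gives at about 2 N, stays where pushed, then stops hard. Where the bar stands is not given (it varies by 24 mm): feel for it. Fully in, the dispenser's middle is 93 to 117 mm in from the shelf's front edge.
- plunger_right (a joint): the same at station y = -65 mm. Sliding the dispenser by one end takes about 5 to 12 N, up to 20 N for a moment as it starts or with a plunger; more than that, suddenly, is the hard stop.
- mug: loose white mug, 80 mm wide, 90 mm tall, origin under its middle; stands beside the work, not to be moved
- sugar: loose glass sugar jar, 72 mm wide, 110 mm tall, origin under its middle; not to be moved
- saucers: stack of white saucers, 140 mm wide, 42 mm tall, origin under its middle; not to be moved
Mind the look-alikes: they are no part of the job. Several things look just like the part that bears plunger_left: the one meant starts farthest to the robot's left.

How it is judged:
By the outcome, as a careful person would: the job done as asked, in the order asked, and still so for the second after the job is handed in, with the robot touching nothing.
It also fails if it takes over 72 s, if anything falls off the work surface, if the arm or the gripper's body presses on something with over 40 N, if the wrist force passes 120 N, or if a joint passes its speed limit or range.

## Robot

A 6-joint arm with a two-finger parallel gripper is mounted at the origin on the work surface. World frame = base frame: x ahead of the robot, y to its left, z up, the work surface at z = 0. Lengths are in mm, angles in rad, forces in N, time in s.
With the tool pointing down it reaches from about 325 to 750 mm from the base axis. Payload 7.6 kg.
Tool frame: the origin (TCP) lies on the centre line of the jaws, within the pads' length; the fingertips stand 17 mm ahead of it and the grasp point (between the pads) lies 2 mm behind it; z points along the fingers, y is the line along which they close (so a half turn about z gives the same grasp; the last joint's range is limited). The gripper opens to 85 mm and grips with 20 to 120 N. Pads are 22 mm wide; open, the fingers measure 114 mm over their backs; the gripper's body (76 mm by 85 mm) begins 54 mm behind the grasp point. The pads swing forward as they close: fully open they stand 13 mm farther back than shut.
Start: joints at [-1.327, 0.052, 1.401, -0, 1.689, -0.07], TCP at [162.079, -499.374, 248.323] pointing down, gripper open.
Joint ranges: [-2.9, 2.9], [-0.91, 2.17], [0.12, 2.37], [-1.06, 4.2], [0.26, 2.73], [-2.93, 2.93]. Speed limits (rad/s): [2.57, 2.57, 3.01, 3.14, 3.14, 3.14].

## Interface

Orientations are given as [roll, pitch, yaw] about the fixed x, y, z axes, in that order (R = Rz(yaw) Ry(pitch) Rx(roll)).
In Python, from rig import bot, imaging, job gives the robot as it stands. The module is installed in compiled form; this text tells all that it offers.
- The arm moves only by the shell command python3 -m handwheel 'ROWS'. ROWS is JSON, a list of rows, each a list of 3 entries, a list of its own where there are three numbers: the turn, a rotation vector about the tool's x, y, z each as a share of pi rad, from -1 to 1, then the shift along the tool's x, y, z each as a share of 20 cm, from -1 to 1, then the closure, from 0 (fully open) to 1 (shut). A call has exactly 5 rows; each row is the pose to reach, as a shift and turn from the pose commanded when the call began, along the tool's axes at that moment, turning the shorter way round; what a row does not reach only later rows make up. A row lasts 1/10 s, in which the tool goes at most 50 mm and 8.59 degrees, less where a joint would pass 70% of its speed; a pose out of reach is approached as far as the arm can. A call with a number of a shift or a turn outside -1 to 1 is refused whole. A call with a gripper value outside its range is refused whole. The fingers move at their own pace and stop on an object; the grip force is fixed at half the most. Time passes only in rows, so rows that repeat a pose let the fingers close, or fill a call up. It gives the time, the measured TCP pose, the force, the opening and the grip force at its end, in the units of the state.
- bot.sense(): the state, without advancing time (a new reading comes with each control period).
- imaging.grab_frame(name): name is "scene" or "top" or "wrist"; returns the picture (420x560x3 uint8, red, green, blue); there is no depth.
- imaging.camera_model(name): a dict with "fovy" (degrees; the focal length in pixels is half the picture's height over the tangent of half this angle, whatever the lens; pixels are square), "cx", "cy" (the principal point, pixels), "R" (3x3) and "t" (3): a world point X has camera coordinates R X + t; the wrist camera has in their place "mount" (4x4, takes a point from camera to tool coordinates, whose origin is the TCP and whose axes are the flange's). Camera axes: x right, y down, z forward; pixel columns grow to the right and rows downward; lengths in mm; the calibration is good to about 2 mm. A picture is of the moment at which its call begins: read the wrist's pose just before it. camera_model takes no time and is no camera call.
- job.job_done(): hands the job in; it is judged then, once.
Trained networks look in the newest picture that a camera, given by its name, has taken for a name from the list of things; names that differ only in an ending like _2 or _b are one class to them, and where a whole thing is asked for, a point or a joint stands for the part that bears it (a point fixed in the world has none). Each returns a list of dicts, best first, with "score" (0 to 1); they miss things now and then, are a little off and sometimes report something else, mostly with a low value. They report only what shows in the picture. A call takes as long as a camera call. They do not tell look-alikes from the thing itself.
- imaging.masks_of(camera, thing): "mask" (420x560 bool, what is visible of it) and "bbox" ([left, top, width, height] in pixels, round what is visible of it).
- imaging.tip_of(camera, thing): "uv" ([column, row] in pixels: a listed point, or the origin of a listed thing).
The state is a dict: "clock": time; "joint_positions": joint angles; "qd": joint speeds; "joint_torque": joint torques, N m; "position": TCP position; "orientation": TCP orientation; "ft_force": force on the tool from outside, world axes, zero at the start; "torque": the same for the moment, N m; "width": opening from 0.0 (shut) to 1.0 (fully open); "grip_force": force on a finger pad.
Only numpy, scipy, OpenCV 4.12 (cv2) and the standard library are available. Lean on these libraries where they do the work, as an engineer would, in place of code of your own. Each camera call takes 0.05 s, during which the arm holds its last target. There are 200 camera calls.

## Working session

There is one attempt and no reset: what is moved stays moved. The work goes in short steps, Python scripts to look and compute and a shell command to move; the robot and the scene stay as the last step left them, time stands still between calls to the robot, and variables do not carry over. Pictures are saved under pics/ and viewed, at most 10 in all, crops included, and the job is handed in when it is done.

```bash
mkdir -p pics; cat > h.py <<'E'
import numpy as np,cv2
from rig import bot,imaging,job
from scipy.spatial.transform import Rotation as Ro
def ray(cam,uv):
    m=imaging.camera_model(cam);R=np.array(m['R']);t=np.array(m['t']);f=210/np.tan(np.radians(m['fovy'])/2)
    d=R.T@np.array([(uv[0]-m['cx'])/f,(uv[1]-m['cy'])/f,1]);return -R.T@t,d
def onz(cam,uv,z=0):
    o,d=ray(cam,uv);return o+d*(z-o[2])/d[2]
def px(cam,X):
    m=imaging.camera_model(cam);f=210/np.tan(np.radians(m['fovy'])/2);c=np.array(m['R'])@X+np.array(m['t']);return c[:2]/c[2]*f+[m['cx'],m['cy']]
E
python3 - <<'E'
from h import *
for c in ('scene','top'):
    im=imaging.grab_frame(c);cv2.imwrite(f'pics/{c}0.png',im[:,:,::-1])
    o,_=ray(c,(0,0));print(c,o.round())
    for n in ('dispenser','tapunit','station','plunger_left','plunger_right','mug','sugar','saucers'):
        for r in imaging.tip_of(c,n)[:3]: print(n,round(r['score'],2),np.round(r['uv']),onz(c,r['uv']).round())
s=bot.sense();print(s['clock'],s['position'],s['orientation'],s['ft_force'])
E
```

```text
scene [ 422.  267. 1128.]Traceback (most recent call last):
  File "<stdin>", line 6, in <module>
ValueError: it knows: dispenser, mug, saucers, station, sugar, tapunit
```

View pics/scene0.png

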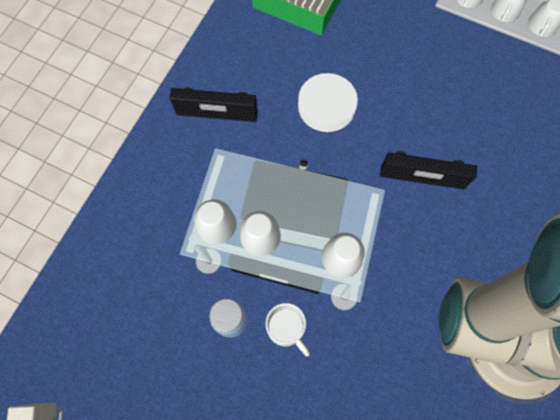

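```bash
python3 - <<'E'
from h import *
for c in ('scene','top'):
    im=imaging.grab_frame(c);cv2.imwrite(f'pics/{c}1.png',im[:,:,::-1])
    o,d=ray(c,(280,210));print(c,o.round(),(d/np.linalg.norm(d)).round(2))
    for n in ('dispenser','tapunit','station','mug','sugar','saucers'):
        for r in imaging.tip_of(c,n)[:2]: print(n,round(r['score'],2),np.round(r['uv']),onz(c,r['uv']).round())
s=bot.sense();print(s['clock'],s['position'],s['orientation'],s['ft_force'])
E
```

```text
scene [ 422.  267. 1128.] [ 0.14 -0.27 -0.95]
tapunit 0.66 [287. 329.] [454. 186.   0.]
station 0.18 [329. 106.] [ 598. -343.    0.]
mug 0.71 [288. 328.] [454. 183.   0.]
sugar 0.65 [231. 320.] [572. 222.   0.]
saucers 0.83 [329. 106.] [ 597. -342.    0.]
top [ 501.  -29. 1185.] [ 0.08  0.   -1.  ]
tapunit 0.59 [314. 222.] [ 568. -109.    0.]
tapunit 0.37 [189. 267.] [462. 181.   0.]
mug 0.76 [188. 268.] [461. 181.   0.]
sugar 0.84 [172. 217.] [576. 222.   0.]
saucers 0.72 [409. 210.] [ 599. -330.    0.]
0.9 [ 162.10341225 -499.35817158  248.30334789] [ 3.14156266e+00 -4.35093193e-05  3.13816229e-01] [ 0.2313054   0.38711049 -0.05543697]
```

View pics/top1.png

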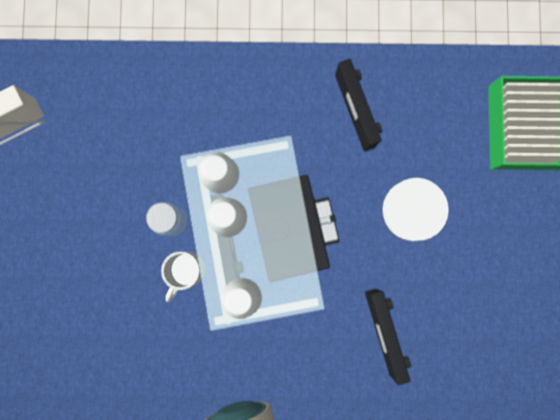

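```bash
python3 - <<'E'
from h import *
im=cv2.imread('pics/top1.png')[125:345,165:355];cv2.imwrite('pics/c1.png',cv2.resize(im,None,fx=2.7,fy=2.7,interpolation=cv2.INTER_CUBIC))
im=cv2.imread('pics/scene0.png')[140:310,170:395];cv2.imwrite('pics/c2.png',cv2.resize(im,None,fx=3.5,fy=3.5,interpolation=cv2.INTER_CUBIC))
E
```

```text
(no output)
```

View pics/c1.png

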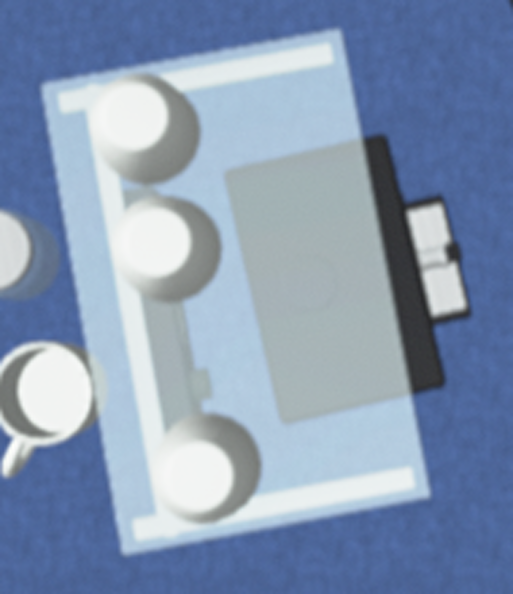

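View pics/c2.png

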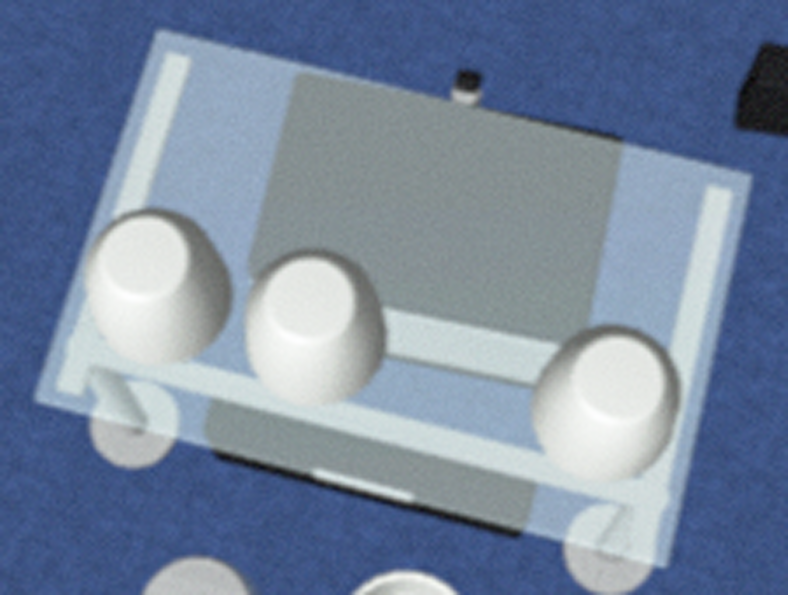

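```bash
cat >> h.py <<'E'
def fit(cam,uvs,z,local):
    P=np.array([onz(cam,u,z)[:2] for u in uvs]);L=np.array(local,float)
    a=P-P.mean(0);b=L-L.mean(0)
    th=np.arctan2((b[:,0]*a[:,1]-b[:,1]*a[:,0]).sum(),(b*a).sum())
    R=np.array([[np.cos(th),-np.sin(th)],[np.sin(th),np.cos(th)]]);t=P.mean(0)-R@L.mean(0)
    return th,t,np.abs((R@L.T).T+t-P).max()
def rel(S,p):
    th,t=S;R=np.array([[np.cos(th),-np.sin(th)],[np.sin(th),np.cos(th)]]);return R.T@(np.array(p)-t)
E
python3 - <<'E'
from h import *
f=lambda L,o,k:[(u/k+o[0],v/k+o[1]) for u,v in L]
c1=lambda L:f(L,(165,125),2.7); c2=lambda L:f(L,(170,140),3.5)
# station order: front right(-y), front left(+y), back left, back right
sl=[(0,-170),(0,170),(220,170),(220,-170)]; dl=[(-65,-100),(-65,100),(65,100),(65,-100)]
A=fit('top',c1([(341,29),(430,495),(123,555),(41,85)]),208,sl)
B=fit('scene',c2([(157,29),(752,174),(666,568),(36,402)]),208,sl)
C=fit('top',c1([(385,137),(444,383),(283,423),(226,172)]),140,dl)
D=fit('scene',c2([(298,72),(622,140),(588,345)]),140,[(-65,-100),(-65,100),(65,100)])
for x in(A,B,C,D):print(np.degrees(x[0]),x[1],x[2])
for S in(A,B):
  for X in (C,D):print(rel(S[:2],X[1]),np.degrees(X[0]-S[0]))
# tip pose helper: tool axes now
s=bot.sense();print(Ro.from_euler('xyz',s['orientation']).as_matrix().round(3))
print(imaging.camera_model('wrist')['mount'])
E
```

```text
101.32020452236739 [559.39230293 -82.2811129 ] 1.3586922869315572
101.40079359731651 [560.89481048 -80.66878629] 1.6650662747467777
103.74706214536748 [548.7550515 -47.1781757] 4.232571934992279
104.00117485897101 [549.4974097  -43.28341669] 2.3750936942602436
[36.50803374  3.53988568] 2.426857623000083
[40.18130324  2.04745992] 2.6809703366036155
[35.22946579  5.28010282] 2.346268548050965
[38.9006325   3.78251192] 2.6003812616544972
[[ 0.951  0.309  0.   ]
 [ 0.309 -0.951 -0.   ]
 [ 0.     0.    -1.   ]]
[[-1.15886345e-03 -9.44878200e-01 -3.27419980e-01  8.47847842e+01]
 [ 9.99999116e-01 -8.81300742e-04 -9.96092435e-04  3.59568328e-01]
 [ 6.52630556e-04 -3.27420845e-01  9.44878386e-01 -1.26108255e+02]
 [ 0.00000000e+00  0.00000000e+00  0.00000000e+00  1.00000000e+00]]
```

```bash
cat >> h.py <<'E'
TH=np.radians(101.4);O=np.array([560.2,-81.5])
ex=np.array([np.cos(TH),np.sin(TH),0]);ey=np.array([-np.sin(TH),np.cos(TH),0]);ez=np.array([0,0,1.])
a=np.radians(40);Rg=np.c_[-ey,-np.cos(a)*ex-np.sin(a)*ez,-np.cos(a)*ez+np.sin(a)*ex]
OFF=17*Rg[:,2]-14.5*Rg[:,1]
def st():
    s=bot.sense();R=Ro.from_euler('xyz',s['orientation']).as_matrix();p=np.array(s['position'])
    c=p+R@np.array([0,-14.5,17]);q=rel((TH,O),c[:2]);f=np.array(s['ft_force'])
    print('t',round(s['clock'],2),'corner st',q.round(1),'z',c[2].round(1),'F st',np.array([f@ex,f@ey,f[2]]).round(1),'tilt err',np.degrees((Ro.from_matrix(R.T@Rg)).magnitude()).round(1),'w',s['width']);return p,R
def go(x,y,z):
    p,R=st();t=np.r_[O,0]+x*ex+y*ey+z*ez-OFF
    print('turn',(Ro.from_matrix(R.T@Rg).as_rotvec()/np.pi).round(4),'shift',(R.T@(t-p)/200).round(4))
E
python3 - <<'E'
from h import *
go(-120,80,130); go(-100,80,57)
E
```

```text
t 0.9 corner st [-316.5  474.5] z 231.3 F st [ 0.3 -0.3 -0.1] tilt err 40.5 w 0.9996582843873745
turn [0.222  0.0127 0.0351] shift [ 2.0594 -0.7132  0.5731]
t 0.9 corner st [-316.5  474.5] z 231.3 F st [ 0.3 -0.3 -0.1] tilt err 40.5 w 0.9996582843873745
turn [0.222  0.0127 0.0351] shift [ 2.0709 -0.8125  0.9381]
```

```bash
python3 -m handwheel '[[[0.044,0.0025,0.007],[0.2,-0.07,0],1],[[0.088,0.005,0.014],[0.4,-0.14,0],1],[[0.132,0.0075,0.021],[0.6,-0.21,0],1],[[0.177,0.01,0.028],[0.8,-0.28,0],1],[[0.222,0.0127,0.0351],[1,-0.35,0],1]]'; python3 -c "
from h import *
go(-120,80,130)"
```

```text
clock: 1.4
position: [332.1, -370.3, 248.9]
orientation: [-2.439, 0.001, 0.199]
ft_force: [0.3, -0.2, -0.1]
width: 0.151
grip_force: 0.0
t 1.4 corner st [-215.9  280.7] z 245.3 F st [-0.3 -0.2 -0.1] tilt err 0.3 w 0.15128305171351858
turn [-0.0014  0.0002 -0.0002] shift [1.0042 0.0052 0.7489]
```

```bash
python3 -m handwheel '[[[0,0,0],[0.25,0,0],1],[[0,0,0],[0.5,0,0.1],1],[[0,0,0],[0.7,0,0.3],1],[[0,0,0],[0.9,0,0.55],1],[[0,0,0],[1,0,0.75],1]]'; python3 -c "
from h import *
go(-70,80,57)"
```

```text
clock: 1.9
position: [501.9, -247.5, 144.5]
orientation: [-2.445, -0.001, 0.199]
ft_force: [0.5, -0.5, -0.1]
width: -0.002
grip_force: 0.0
t 1.9 corner st [-129.2   90. ] z 140.8 F st [-0.6 -0.4 -0.1] tilt err 0.1 w -0.002474338301581409
turn [ 0.0004 -0.0001  0.0002] shift [0.0497 0.0421 0.5113]
```

```bash
python3 -m handwheel '[[[0,0,0],[0.01,0.01,0.12],1],[[0,0,0],[0.01,0.02,0.24],1],[[0,0,0],[0.01,0.04,0.36],1],[[0,0,0],[0.01,0.04,0.45],1],[[0,0,0],[0.01,0.04,0.45],1]]'; python3 - <<'E'
from h import *
go(-45,80,57)
im=imaging.grab_frame('wrist');cv2.imwrite('pics/w1.png',im[:,:,::-1])
E
```

```text
clock: 2.4
position: [491.0, -196.0, 69.3]
orientation: [-2.44, 0.004, 0.2]
ft_force: [0.4, 1.0, 0.1]
width: 0.004
grip_force: 0.0
t 2.4 corner st [-76.6  90.5] z 65.6 F st [ 0.9 -0.6  0.1] tilt err 0.3 w 0.0043817115973966685
turn [-0.0011  0.0011 -0.0004] shift [ 0.0527 -0.093   0.1344]
```

View pics/w1.png

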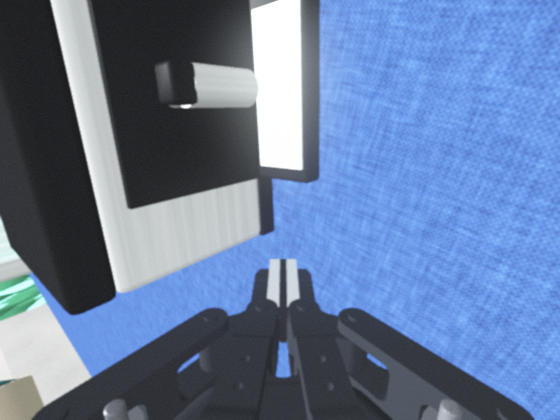

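```bash
python3 -m handwheel '[[[0,0,0],[0.02,-0.03,0.04],1],[[0,0,0],[0.05,-0.07,0.1],1],[[0,0,0],[0.05,-0.09,0.13],1],[[0,0,0],[0.05,-0.1,0.138],1],[[0,0,0],[0.05,-0.11,0.147],1]]'; python3 -c "
from h import *
go(0,80,57)"
```

```text
clock: 2.95
position: [494.8, -160.5, 63.2]
orientation: [-2.444, 0.0, 0.199]
ft_force: [0.3, 0.2, 0.6]
width: 0.003
grip_force: 0.0
t 2.95 corner st [-42.4  79.7] z 59.5 F st [ 0.1 -0.4  0.6] tilt err 0.0 w 0.0031096770994497444
turn [0.0001 0.0001 0.0001] shift [-0.0015 -0.1547  0.1458]
```

```bash
python3 -m handwheel '[[[0,0,0],[0,-0.01,0.013],1],[[0,0,0],[0,-0.02,0.024],1],[[0,0,0],[0,-0.03,0.033],1],[[0,0,0],[0,-0.038,0.040],1],[[0,0,0],[0,-0.046,0.047],1]]'; python3 -c "
from h import *
st()"; python3 -m handwheel '[[[0,0,0],[0,-0.0096,0.008],1],[[0,0,0],[0,-0.0192,0.016],1],[[0,0,0],[0,-0.0288,0.024],1],[[0,0,0],[0,-0.0383,0.032],1],[[0,0,0],[0,-0.048,0.04],1]]'; python3 -c "
from h import *
st()"
```

```text
clock: 3.45
position: [492.2, -147.8, 61.7]
orientation: [-2.444, 0.0, 0.199]
ft_force: [-0.1, 0.7, -0.2]
width: 0.005
grip_force: 0.0
t 3.45 corner st [-29.5  79.7] z 58.0 F st [ 0.7  0.  -0.2] tilt err 0.0 w 0.005036322346615617
clock: 3.95
position: [489.6, -137.1, 61.8]
orientation: [-2.447, 0.001, 0.198]
ft_force: [-2.5, -7.8, 0.9]
width: 0.004
grip_force: 4.0
t 3.95 corner st [-18.5  80.2] z 58.0 F st [-7.1  4.   0.9] tilt err 0.2 w 0.004495981714988385
```

```bash
python3 -m handwheel '[[[0,0,0],[0,-0.0096,0.008],1],[[0,0,0],[0,-0.0192,0.016],1],[[0,0,0],[0,-0.0288,0.024],1],[[0,0,0],[0,-0.0383,0.032],1],[[0,0,0],[0,-0.048,0.04],1]]'; python3 - <<'E'
from h import *
st()
for c in ('top','scene'):
    im=imaging.grab_frame(c);cv2.imwrite(f'pics/{c}2.png',im[:,:,::-1])
    for n in('dispenser','tapunit'):
        for r in imaging.masks_of(c,n)[:2]:
            print(c,n,round(r['score'],2),r['bbox'],r['mask'].sum())
            if n=='dispenser':
                k,_=cv2.findContours(r['mask'].astype('uint8'),0,2);k=max(k,key=cv2.contourArea);print(cv2.minAreaRect(k),cv2.boxPoints(cv2.minAreaRect(k)).round().tolist())
im=cv2.imread('pics/top2.png')[125:345,165:355];cv2.imwrite('pics/c3.png',cv2.resize(im,None,fx=2.7,fy=2.7,interpolation=cv2.INTER_CUBIC))
E
```

```text
clock: 4.45
position: [487.0, -124.9, 61.8]
orientation: [-2.447, 0.001, 0.198]
ft_force: [-2.7, -9.1, 0.4]
width: -0.004
grip_force: 4.0
t 4.45 corner st [-6.  80.3] z 58.0 F st [-8.4  4.5  0.4] tilt err 0.2 w -0.004404113270705675
top dispenser 0.92 [301.5, 173.1, 36.1, 97.6] 1329
((318.5384216308594, 220.19232177734375), (95.90078735351562, 22.945587158203125), 78.69007110595703) [[298.0, 175.0], [320.0, 171.0], [339.0, 265.0], [317.0, 269.0]]
top dispenser 0.17 [179.6, 135.1, 146.5, 196.2] 20221
((251.7703857421875, 232.2203826904297), (177.6754608154297, 116.67548370361328), 79.57928466796875) [[178.0, 155.0], [293.0, 134.0], [325.0, 309.0], [210.0, 330.0]]
top tapunit 0.76 [310.9, 199.1, 20.5, 48.6] 757
```

View pics/c3.png

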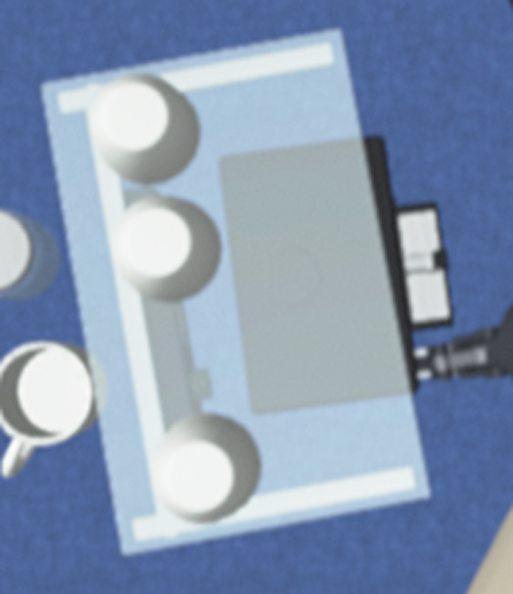

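```bash
cat >> h.py <<'E'
def disp(name=None,dbg=None):
    im=cv2.imread(name) if name else np.ascontiguousarray(imaging.grab_frame('top')[:,:,::-1])
    # rectify: pixel col = 150 - y(st), row = 250 - x(st)
    S=np.array([[0,-150],[0,150],[200,150],[200,-150]],float)
    src=np.array([px('top',np.r_[O,140]+x*ex+y*ey) for x,y in S],np.float32)
    dst=np.array([[150-y,250-x] for x,y in S],np.float32)
    W=cv2.warpPerspective(im,cv2.getPerspectiveTransform(src,dst),(300,350),flags=cv2.INTER_LINEAR)
    h=cv2.cvtColor(W,cv2.COLOR_BGR2HSV);m=((h[:,:,1]<60)&(h[:,:,2]<190)&(h[:,:,2]>120)).astype('uint8')
    m=cv2.morphologyEx(m,cv2.MORPH_OPEN,np.ones((13,13)))
    n,l,s,c=cv2.connectedComponentsWithStats(m)
    i=1+np.argmax(s[1:,4]);m=(l==i)
    cols=np.where(m.any(0))[0];top=np.array([m[:,j].argmax() for j in cols])
    sel=slice(15,-15);ang,b=0,0
    L=cv2.fitLine(np.c_[cols[sel],top[sel]].astype(np.float32),cv2.DIST_HUBER,0,.01,.01).ravel()
    yaw=np.arctan2(L[1],L[0]) if L[0]>0 else np.arctan2(-L[1],-L[0]) # img: col=-y,row=-x
    n_=np.array([np.cos(yaw),np.sin(yaw)]);t_=np.array([-n_[1],n_[0]])
    P=np.argwhere(m);q=np.c_[250-P[:,0],150-P[:,1]]
    # yaw sign: back edge dx/dy = L1/L0 ; rotated by psi: dx/dy=-tan psi
    psi=-np.arctan2(L[1],L[0])if L[0]>0 else -np.arctan2(-L[1],-L[0])
    n_=np.array([np.cos(psi),np.sin(psi)]);t_=np.array([-n_[1],n_[0]])
    e=np.array([250-L[3],150-L[2]])@n_; v=q@t_; lo,hi=np.percentile(v,.5),np.percentile(v,99.5)
    cen=(e-65)*n_+(lo+hi)/2*t_
    print('disp st',cen.round(1),'yaw',np.degrees(psi).round(2),'width',(hi-lo).round())
    if dbg: cv2.imwrite(dbg,np.hstack([W,np.repeat((m*255).astype('uint8')[:,:,None],3,2)]))
    return cen,psi
E
python3 - <<'E'
from h import *
disp('pics/top1.png');disp('pics/top2.png',dbg='pics/d.png')
E
```

```text
disp st [34.4  2.9] yaw 2.53 width 194.0
disp st [45.7 -2.2] yaw -2.84 width 194.0
```

View pics/d.png

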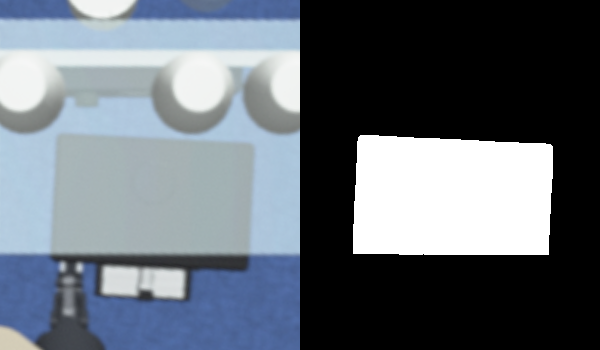

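```bash
python3 -m handwheel '[[[0,0,0],[0,-0.0115,0.0096],1],[[0,0,0],[0,-0.023,0.0192],1],[[0,0,0],[0,-0.0345,0.0288],1],[[0,0,0],[0,-0.046,0.0384],1],[[0,0,0],[0,-0.0575,0.048],1]]'; python3 -c "
from h import *
st();disp()"
```

```text
clock: 5.25
position: [484.1, -110.1, 61.8]
orientation: [-2.447, 0.001, 0.198]
ft_force: [-1.6, -7.4, 0.4]
width: 0.005
grip_force: 4.0
t 5.25 corner st [ 9.  80.2] z 58.0 F st [-6.9  3.   0.4] tilt err 0.2 w 0.004977310557772706
disp st [94.4 16.2] yaw -17.95 width 263.0
```

```bash
python3 -c "
from h import *
cv2.imwrite('pics/top3.png',imaging.grab_frame('top')[:,:,::-1]);disp('pics/top3.png',dbg='pics/d2.png')"
```

```text
disp st [94.4 16.2] yaw -17.95 width 263.0
```

View pics/d2.png

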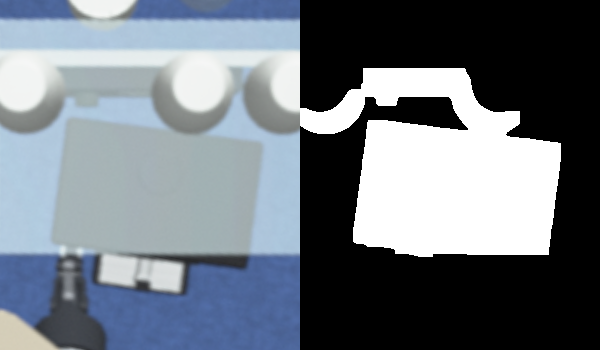

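```bash
cat >> h.py <<'E'
from scipy.optimize import minimize
def warp(im):
    S=np.array([[0,-150],[0,150],[200,150],[200,-150]],float)
    src=np.array([px('top',np.r_[O,140]+x*ex+y*ey) for x,y in S],np.float32)
    dst=np.array([[150-y,250-x] for x,y in S],np.float32)
    return cv2.warpPerspective(im,cv2.getPerspectiveTransform(src,dst),(300,350))
def gray(W,op=5):
    h=cv2.cvtColor(W,cv2.COLOR_BGR2HSV);return ((h[:,:,1]<60)&(h[:,:,2]>120)).astype('uint8')
def disp2(name=None,g0=(50,0,-5)):
    im=cv2.imread(name) if name else np.ascontiguousarray(imaging.grab_frame('top')[:,:,::-1])
    g=gray(warp(im));s=gray(warp(cv2.imread('pics/top1.png')))
    n,l,_,_=cv2.connectedComponentsWithStats(cv2.morphologyEx(s,cv2.MORPH_OPEN,np.ones((13,13))))
    s[l==l[200,150]]=0;s=cv2.dilate(s,np.ones((7,7)))
    r,c=np.mgrid[:350,:300];X=250-r;Y=150-c;ok=(s==0)&(X>6)&(abs(Y)<140)
    g=g[ok]*2.-1;X=X[ok];Y=Y[ok]
    def cost(p):
        k,q=np.cos(np.radians(p[2])),np.sin(np.radians(p[2]));u=(X-p[0])*k+(Y-p[1])*q;v=-(X-p[0])*q+(Y-p[1])*k
        d=np.minimum(65-abs(u),99-abs(v));return -(g*np.tanh(d/2)).sum()
    R=minimize(cost,g0,method='Nelder-Mead',options=dict(initial_simplex=np.array(g0)+np.array([[0,0,0],[10,0,0],[0,8,0],[0,0,6.]])))
    p=R.x;k,q=np.cos(np.radians(p[2])),np.sin(np.radians(p[2]))
    f=lambda v:(p[0]-65*k-v*q, p[1]-65*q+v*k)
    print('disp st',p[:2].round(1),'yaw',p[2].round(2),'cost',int(R.fun),'Lface',np.round(f(80),1),'Rface',np.round(f(-80),1))
    return p
E
python3 - <<'E'
from h import *
disp2('pics/top1.png',(36,3,0));disp2('pics/top2.png');disp2('pics/top3.png')
go(-60,80,57);go(-60,-80,57)
E
```

```text
disp st [100. -24.] yaw 1.04 cost 6968 Lface [33.6 54.8] Rface [  36.5 -105.2]
disp st [ 90. -22.] yaw -1.05 cost 6964 Lface [26.5 59.2] Rface [  23.6 -100.8]
disp st [ 90. -22.] yaw -1.05 cost 6960 Lface [26.5 59.2] Rface [  23.6 -100.8]
t 5.35 corner st [ 9.5 80.1] z 58.0 F st [-4.9  3.1  0.5] tilt err 0.2 w -0.0007660769313303261
turn [ 0.0008  0.0001 -0.0003] shift [ 0.001   0.2702 -0.2184]
t 5.35 corner st [ 9.5 80.1] z 58.0 F st [-4.9  3.1  0.5] tilt err 0.2 w -0.0007660769313303261
turn [ 0.0008  0.0001 -0.0003] shift [ 0.801   0.2693 -0.2186]
```

```bash
python3 - <<'E'
s=open('h.py').read()
s=s.replace("return ((h[:,:,1]<60)&(h[:,:,2]>120)).astype('uint8')","return ((h[:,:,1]<60)&(h[:,:,2]>120)&((h[:,:,2]<190)|(h[:,:,1]<op))).astype('uint8')")
s=s.replace("s=gray(warp(cv2.imread('pics/top1.png')))","s=gray(warp(cv2.imread('pics/top1.png')),30)")
s=s.replace("s[l==l[200,150]]=0;","s[cv2.dilate((l==l[200,150]).astype('uint8'),np.ones((5,5)))>0]=0;s=cv2.morphologyEx(s,cv2.MORPH_OPEN,np.ones((5,5)));")
open('h.py','w').write(s)
E
python3 - <<'E'
from h import *
disp2('pics/top1.png',(36,3,0));disp2('pics/top2.png');disp2('pics/top3.png')
E
```

```text
disp st [34.9  3.1] yaw 2.5 cost -43972 Lface [-33.5  80.1] Rface [-26.6 -79.7]
disp st [46.2 -2.3] yaw -2.78 cost -43913 Lface [-14.8  80.8] Rface [-22.6 -79. ]
disp st [55.5 -6.7] yaw -7.26 cost -43974 Lface [ 1.1 80.8] Rface [-19.1 -77.9]
```

```bash
python3 -m handwheel '[[[0,0,0],[0,0.15,-0.126],1],[[0,0,0],[0,0.33,-0.277],1],[[0,0,0],[0.2,0.33,-0.277],1],[[0,0,0],[0.42,0.33,-0.277],1],[[0,0,0],[0.65,0.33,-0.277],1]]'; python3 -c "
from h import *
go(-35,-79,57)"
```

```text
clock: 5.85
position: [630.0, -167.7, 61.9]
orientation: [-2.443, 0.0, 0.197]
ft_force: [0.4, -1.2, -0.3]
width: -0.003
grip_force: 0.0
t 5.85 corner st [-76.3 -51.4] z 58.2 F st [-1.2 -0.2 -0.3] tilt err 0.1 w -0.0027892717119199096
turn [-0.     -0.0003 -0.0005] shift [ 0.1377 -0.1545  0.1374]
```

```bash
python3 -m handwheel '[[[0,0,0],[0.1,0,0],1],[[0,0,0],[0.14,-0.03,0.025],1],[[0,0,0],[0.14,-0.09,0.075],1],[[0,0,0],[0.14,-0.135,0.112],1],[[0,0,0],[0.14,-0.157,0.131],1]]'; python3 -c "
from h import *
st()"
```

```text
clock: 6.35
position: [647.4, -120.8, 61.9]
orientation: [-2.443, 0.001, 0.199]
ft_force: [-0.9, 1.4, 0.8]
width: -0.0
grip_force: 0.0
t 6.35 corner st [-33.7 -77.7] z 58.2 F st [1.5 0.6 0.8] tilt err 0.1 w -0.000361600731339176
```

```bash
python3 -m handwheel '[[[0,0,0],[0,-0.0153,0.0128],1],[[0,0,0],[0,-0.0268,0.0224],1],[[0,0,0],[0,-0.0383,0.032],1],[[0,0,0],[0,-0.0498,0.0416],1],[[0,0,0],[0,-0.0613,0.0512],1]]'; python3 -c "
from h import *
st()"; python3 -m handwheel '[[[0,0,0],[0,-0.0115,0.0096],1],[[0,0,0],[0,-0.023,0.0192],1],[[0,0,0],[0,-0.0345,0.0288],1],[[0,0,0],[0,-0.046,0.0384],1],[[0,0,0],[0,-0.0575,0.048],1]]'; python3 -c "
from h import *
st();disp2()"
```

```text
clock: 6.85
position: [644.9, -106.2, 61.9]
orientation: [-2.443, 0.0, 0.199]
ft_force: [-0.2, 0.1, -0.2]
width: 0.003
grip_force: 0.0
t 6.85 corner st [-19.  -78.2] z 58.2 F st [ 0.2  0.2 -0.2] tilt err 0.0 w 0.0026775288034623914
clock: 7.35
position: [643.0, -92.9, 62.1]
orientation: [-2.447, -0.002, 0.196]
ft_force: [6.0, -6.4, -1.4]
width: -0.001
grip_force: 3.3
t 7.35 corner st [ -5.5 -79. ] z 58.3 F st [-7.5 -4.6 -1.4] tilt err 0.3 w -0.0006591379496062126
disp st [59.4 -5.4] yaw -5.67 cost -44042 Lface [ 2.6 80.6] Rface [-13.2 -78.6]
```

```bash
python3 -m handwheel '[[[0,0,0],[0,-0.0115,0.0096],1],[[0,0,0],[0,-0.023,0.0192],1],[[0,0,0],[0,-0.0345,0.0288],1],[[0,0,0],[0,-0.046,0.0384],1],[[0,0,0],[0,-0.0575,0.048],1]]'; python3 -m handwheel '[[[0,0,0],[0,-0.0115,0.0096],1],[[0,0,0],[0,-0.023,0.0192],1],[[0,0,0],[0,-0.0345,0.0288],1],[[0,0,0],[0,-0.046,0.0384],1],[[0,0,0],[0,-0.0575,0.048],1]]'; python3 -c "
from h import *
st();disp2()"
```

```text
clock: 7.9
position: [640.1, -78.2, 62.2]
orientation: [-2.447, -0.002, 0.196]
ft_force: [5.2, -6.3, -1.2]
width: -0.001
grip_force: 3.5
clock: 8.4
position: [637.2, -63.5, 62.3]
orientation: [-2.447, -0.003, 0.196]
ft_force: [5.5, -6.0, -1.0]
width: 0.001
grip_force: 3.6
t 8.4 corner st [ 24.4 -79.1] z 58.5 F st [-6.9 -4.2 -1. ] tilt err 0.3 w 0.0010554155247873074
disp st [78.9  3.1] yaw 2.24 cost -43274 Lface [10.8 80.5] Rface [ 17.  -79.4]
```

```bash
python3 -m handwheel '[[[0,0,0],[0,-0.0115,0.0096],1],[[0,0,0],[0,-0.023,0.0192],1],[[0,0,0],[0,-0.0345,0.0288],1],[[0,0,0],[0,-0.046,0.0384],1],[[0,0,0],[0,-0.0538,0.045],1]]'; python3 -c "
from h import *
st();disp2()"
```

```text
clock: 8.95
position: [634.7, -50.4, 62.4]
orientation: [-2.448, -0.003, 0.195]
ft_force: [6.5, -9.4, -1.1]
width: -0.001
grip_force: 5.3
t 8.95 corner st [ 37.8 -79.3] z 58.6 F st [-10.5  -4.5  -1.1] tilt err 0.4 w -0.0009562740884009627
disp st [87.9  6.2] yaw 5.43 cost -42834 Lface [15.7 79.7] Rface [ 30.8 -79.6]
```

```bash
python3 -m handwheel '[[[0,0,0],[0,0.15,-0.126],1],[[0,0,0],[0,0.33,-0.277],1],[[0,0,0],[-0.2,0.33,-0.277],1],[[0,0,0],[-0.42,0.33,-0.277],1],[[0,0,0],[-0.65,0.33,-0.277],1]]'; python3 -m handwheel '[[[0,0,0],[-0.1,0,0],1],[[0,0,0],[-0.15,-0.02,0.017],1],[[0,0,0],[-0.15,-0.09,0.075],1],[[0,0,0],[-0.15,-0.135,0.112],1],[[0,0,0],[-0.15,-0.157,0.131],1]]'; python3 -c "
from h import *
go(10,79,57)"
```

```text
clock: 9.5
position: [521.6, -158.8, 61.0]
orientation: [-2.443, 0.001, 0.199]
ft_force: [-1.0, -1.1, 1.0]
width: -0.001
grip_force: 0.0
clock: 10.0
position: [485.4, -123.4, 62.3]
orientation: [-2.444, 0.0, 0.2]
ft_force: [-0.1, -0.3, 1.0]
width: 0.001
grip_force: 0.0
t 10.0 corner st [-4.2 81.6] z 58.6 F st [-0.3  0.2  1. ] tilt err 0.1 w 0.0009940765801943069
turn [0.     0.0002 0.0002] shift [ 0.0131 -0.0493  0.0521]
```

```bash
python3 -m handwheel '[[[0,0,0],[0.01,-0.023,0.0192],1],[[0,0,0],[0.01,-0.046,0.0384],1],[[0,0,0],[0.01,-0.069,0.0576],1],[[0,0,0],[0.01,-0.0767,0.065],1],[[0,0,0],[0.01,-0.0843,0.0715],1]]'; python3 -m handwheel '[[[0,0,0],[0,-0.0115,0.0096],1],[[0,0,0],[0,-0.023,0.0192],1],[[0,0,0],[0,-0.0345,0.0288],1],[[0,0,0],[0,-0.046,0.0384],1],[[0,0,0],[0,-0.0575,0.048],1]]'; python3 -c "
from h import *
st();disp2()"
```

```text
clock: 10.5
position: [483.0, -102.2, 62.1]
orientation: [-2.444, 0.0, 0.199]
ft_force: [0.5, -0.6, -0.0]
width: 0.002
grip_force: 0.0
clock: 11.0
position: [479.8, -89.9, 62.2]
orientation: [-2.448, 0.002, 0.198]
ft_force: [-4.4, -14.0, 2.2]
width: 0.004
grip_force: 6.1
t 11.0 corner st [29.7 80.5] z 58.4 F st [-12.8   7.1   2.2] tilt err 0.3 w 0.004392040993568244
disp st [92.4  4.4] yaw 3.44 cost -43425 Lface [22.7 80.3] Rface [ 32.3 -79.4]
```

```bash
python3 -m handwheel '[[[0,0,0],[0,-0.0077,0.0064],1],[[0,0,0],[0,-0.0153,0.0128],1],[[0,0,0],[0,-0.023,0.0192],1],[[0,0,0],[0,-0.0306,0.0257],1],[[0,0,0],[0,-0.0383,0.032],1]]'; python3 -c "
from h import *
st();disp2()"
```

```text
clock: 11.55
position: [477.6, -80.4, 62.1]
orientation: [-2.448, 0.002, 0.198]
ft_force: [-6.2, -15.5, 2.5]
width: -0.004
grip_force: 7.3
t 11.55 corner st [39.5 80.7] z 58.3 F st [-13.9   9.2   2.5] tilt err 0.3 w -0.0036459350946600215
disp st [97.1  1.2] yaw 0.12 cost -43321 Lface [31.9 81.1] Rface [ 32.3 -78.9]
```

```bash
python3 -m handwheel '[[[0,0,0],[0,-0.0058,0.0048],1],[[0,0,0],[0,-0.0115,0.0096],1],[[0,0,0],[0,-0.0173,0.0144],1],[[0,0,0],[0,-0.023,0.0192],1],[[0,0,0],[0,-0.0287,0.024],1]]'; python3 -c "
from h import *
st();disp2()"
```

```text
clock: 12.1
position: [477.4, -79.3, 62.5]
orientation: [-2.463, 0.001, 0.193]
ft_force: [-7.2, -52.0, 4.8]
width: -0.003
grip_force: 24.6
t 12.1 corner st [40.5 80.6] z 58.3 F st [-49.6  17.3   4.8] tilt err 1.2 w -0.002794375553049276
disp st [97.1  1.2] yaw 0.07 cost -43344 Lface [32.  81.1] Rface [ 32.2 -78.9]
```

```bash
python3 -m handwheel '[[[0,0,0],[0,0.15,-0.126],1],[[0,0,0],[0,0.35,-0.293],1],[[0,0,0],[0.2,0.35,-0.293],1],[[0,0,0],[0.42,0.35,-0.293],1],[[0,0,0],[0.65,0.35,-0.293],1]]'; python3 -m handwheel '[[[0,0,0],[0.1,0,0],1],[[0,0,0],[0.15,-0.02,0.017],1],[[0,0,0],[0.15,-0.1,0.084],1],[[0,0,0],[0.15,-0.16,0.134],1],[[0,0,0],[0.15,-0.22,0.184],1]]'; python3 -c "
from h import *
go(32,-79,57);disp2()"
```

```text
clock: 12.65
position: [623.4, -134.8, 62.1]
orientation: [-2.443, 0.0, 0.197]
ft_force: [1.0, -1.3, 0.2]
width: -0.0
grip_force: 0.0
clock: 13.15
position: [639.4, -71.5, 62.0]
orientation: [-2.443, 0.001, 0.199]
ft_force: [0.0, -0.2, -0.7]
width: -0.001
grip_force: 0.0
t 13.15 corner st [ 16.2 -79.6] z 58.3 F st [-0.2  0.  -0.7] tilt err 0.1 w -0.0006679965767460004
turn [-0.0001  0.0002 -0.0003] shift [-0.0029 -0.0565  0.0556]
disp st [97.   1.4] yaw -0.27 cost -43418 Lface [32.4 81.7] Rface [ 31.6 -78.3]
```

```bash
python3 -m handwheel '[[[0,0,0],[0,-0.02,0.0167],1],[[0,0,0],[0,-0.04,0.0333],1],[[0,0,0],[0,-0.055,0.046],1],[[0,0,0],[0,-0.0622,0.052],1],[[0,0,0],[0,-0.0691,0.0578],1]]';  python3 -m handwheel '[[[0,0,0],[0,-0.0058,0.0048],1],[[0,0,0],[0,-0.0096,0.008],1],[[0,0,0],[0,-0.0134,0.0112],1],[[0,0,0],[0,-0.0172,0.0144],1],[[0,0,0],[0,-0.021,0.0176],1]]'; python3 -c "
from h import *
st();disp2()"
```

```text
clock: 13.7
position: [636.6, -54.7, 62.1]
orientation: [-2.444, 0.0, 0.199]
ft_force: [-0.2, -0.0, 0.5]
width: 0.001
grip_force: 0.0
clock: 14.2
position: [635.6, -49.3, 62.1]
orientation: [-2.444, 0.0, 0.199]
ft_force: [1.6, -3.9, 0.2]
width: -0.004
grip_force: 2.0
t 14.2 corner st [ 38.7 -80.3] z 58.4 F st [-4.1 -0.8  0.2] tilt err 0.0 w -0.004093435947710527
disp st [96.7  1.3] yaw -0.54 cost -42766 Lface [32.5 81.9] Rface [ 31.  -78.1]
```

Contact. Creep at 1 mm per row.

```bash
python3 -m handwheel '[[[0,0,0],[0,-0.0038,0.0032],1],[[0,0,0],[0,-0.0077,0.0064],1],[[0,0,0],[0,-0.0115,0.0096],1],[[0,0,0],[0,-0.0134,0.0112],1],[[0,0,0],[0,-0.0134,0.0112],1]]'; python3 -c "
from h import *
st();disp2()"
```

```text
clock: 14.75
position: [635.5, -48.8, 62.3]
orientation: [-2.449, -0.001, 0.195]
ft_force: [2.0, -12.4, -0.1]
width: 0.0
grip_force: 6.8
t 14.75 corner st [ 39.2 -80.4] z 58.5 F st [-12.5   0.5  -0.1] tilt err 0.4 w 0.0002840796272200373
disp st [96.8  1.3] yaw -0.47 cost -42759 Lface [32.4 81.8] Rface [ 31.1 -78.2]
```

```bash
python3 -m handwheel '[[[0,0,0],[0,-0.0038,0.0032],1],[[0,0,0],[0,-0.0077,0.0064],1],[[0,0,0],[0,-0.0096,0.008],1],[[0,0,0],[0,-0.0115,0.0096],1],[[0,0,0],[0,-0.0115,0.0096],1]]'; python3 -c "
from h import *
st();disp2()"
```

```text
clock: 15.3
position: [635.4, -48.4, 62.5]
orientation: [-2.453, -0.002, 0.193]
ft_force: [3.4, -23.2, -0.7]
width: -0.001
grip_force: 11.9
t 15.3 corner st [ 39.6 -80.4] z 58.5 F st [-23.4   1.3  -0.7] tilt err 0.7 w -0.001303977864708519
disp st [96.8  1.3] yaw -0.42 cost -42807 Lface [32.4 81.8] Rface [ 31.2 -78.2]
```

```bash
python3 -m handwheel '[[[0,0,0],[0,-0.0038,0.0032],1],[[0,0,0],[0,-0.0077,0.0064],1],[[0,0,0],[0,-0.0096,0.008],1],[[0,0,0],[0,-0.0096,0.008],1],[[0,0,0],[0,-0.0096,0.008],1]]'; python3 -c "
from h import *
st()";  python3 -m handwheel '[[[0,0,0],[0,0.03,-0.025],1],[[0,0,0],[0,0.17,-0.142],1],[[0,0,0],[0,0.36,-0.3],1],[[0,0,0],[-0.2,0.36,-0.3],1],[[0,0,0],[-0.42,0.36,-0.3],1]]'; python3 -m handwheel '[[[0,0,0],[-0.2,0,0],1],[[0,0,0],[-0.38,-0.02,0.017],1],[[0,0,0],[-0.38,-0.1,0.084],1],[[0,0,0],[-0.38,-0.18,0.15],1],[[0,0,0],[-0.38,-0.24,0.2],1]]'; python3 -c "
from h import *
st();disp2()"
```

```text
clock: 15.85
position: [635.4, -48.1, 62.6]
orientation: [-2.457, -0.003, 0.19]
ft_force: [4.1, -32.0, 0.4]
width: 0.001
grip_force: 16.2
t 15.85 corner st [ 39.9 -80.6] z 58.6 F st [-32.2   2.3   0.4] tilt err 0.9 w 0.0010358309017423645
clock: 16.35
position: [569.7, -150.0, 58.7]
orientation: [-2.441, 0.002, 0.199]
ft_force: [-0.5, -0.2, -0.4]
width: 0.001
grip_force: 0.0
clock: 16.85
position: [482.7, -101.5, 62.3]
orientation: [-2.443, -0.0, 0.199]
ft_force: [0.2, -0.4, -0.3]
width: 0.001
grip_force: 0.0
t 16.85 corner st [17.7 79.9] z 58.7 F st [-0.4 -0.1 -0.3] tilt err 0.0 w 0.0007449640191231231
disp st [97.3  1.2] yaw -0.0 cost -43480 Lface [32.3 81.2] Rface [ 32.3 -78.8]
```

Right is at its stop; recheck the left gently.

```bash
python3 -m handwheel '[[[0,0,0],[0,-0.02,0.0167],1],[[0,0,0],[0,-0.04,0.0333],1],[[0,0,0],[0,-0.055,0.046],1],[[0,0,0],[0,-0.0622,0.052],1],[[0,0,0],[0,-0.0691,0.0578],1]]';  python3 -m handwheel '[[[0,0,0],[0,-0.0058,0.0048],1],[[0,0,0],[0,-0.0096,0.008],1],[[0,0,0],[0,-0.0134,0.0112],1],[[0,0,0],[0,-0.0172,0.0144],1],[[0,0,0],[0,-0.021,0.0176],1]]'; python3 -c "
from h import *
st()"; python3 -m handwheel '[[[0,0,0],[0,-0.0038,0.0032],1],[[0,0,0],[0,-0.0077,0.0064],1],[[0,0,0],[0,-0.0115,0.0096],1],[[0,0,0],[0,-0.0153,0.0128],1],[[0,0,0],[0,-0.0153,0.0128],1]]'; python3 -c "
from h import *
st()"
```

```text
clock: 17.4
position: [479.6, -85.0, 62.1]
orientation: [-2.443, 0.0, 0.199]
ft_force: [0.9, 0.0, 0.6]
width: -0.002
grip_force: 0.0
clock: 17.9
position: [478.7, -80.5, 62.2]
orientation: [-2.446, -0.0, 0.198]
ft_force: [-0.2, -9.0, 1.2]
width: -0.003
grip_force: 4.1
t 17.9 corner st [39.2 79.7] z 58.4 F st [-8.8  1.9  1.2] tilt err 0.1 w -0.003078004936159248
clock: 18.4
position: [478.5, -79.9, 62.4]
orientation: [-2.453, -0.001, 0.196]
ft_force: [0.1, -22.4, 0.8]
width: -0.004
grip_force: 10.8
t 18.4 corner st [39.8 79.7] z 58.5 F st [-22.    4.3   0.8] tilt err 0.6 w -0.0037552682206617788
```

```bash
python3 -m handwheel '[[[0,0,0],[0,0.03,-0.025],1],[[0,0,0],[0,0.17,-0.142],1],[[0,0,0],[0,0.36,-0.3],1],[[0,0,0],[0,0.4,-0.4],1],[[0,0,0],[0,0.4,-0.45],1]]'; python3 -m handwheel '[[[0,0,0],[0,0,0],1],[[0,0,0],[0,0,0],1],[[0,0,0],[0,0,0],1],[[0,0,0],[0,0,0],1],[[0,0,0],[0,0,0],1]]'; python3 - <<'E'
from h import *
st();disp2()
for n in('mug','sugar','saucers'):
    for r in imaging.tip_of('top',n)[:1]: print(n,onz('top',r['uv']).round())
job.job_done()
E
```

```text
clock: 18.9
position: [501.4, -194.1, 79.7]
orientation: [-2.443, 0.0, 0.197]
ft_force: [-0.5, -0.4, -0.7]
width: 0.002
grip_force: 0.0
clock: 19.4
position: [501.1, -191.7, 79.5]
orientation: [-2.443, 0.001, 0.2]
ft_force: [0.4, 0.3, -0.5]
width: -0.002
grip_force: 0.0
t 19.4 corner st [-74.3  79.7] z 75.9 F st [ 0.2 -0.4 -0.5] tilt err 0.1 w -0.0017636548917373874
disp st [97.4  1.3] yaw -0.05 cost -43507 Lface [32.4 81.4] Rface [ 32.3 -78.6]
mug [455. 183.   0.]
sugar [573. 221.   0.]
saucers [ 596. -336.    0.]
the job is handed in; nothing more can be done
```

I handed the job in at about 19 s: the dispenser is at the hard stop on both ends, square (0.05° off) and about 1 mm off centre. The most it slewed was about 7°, and the mug, jar and saucers measured within about 6 mm of where they started. The one firm contact was about 52 N at the wrist as the left end first hit its stop.

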